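Let the ratchet lift down to the green mark

ROBOT

A 6-joint arm with a two-finger parallel gripper is mounted at the origin on the work surface. World frame = base frame: x ahead of the robot, y to its left, z up, the work surface at z = 0. Lengths are in m, angles in rad, forces in N, time in s.
With the tool pointing down it reaches from about 0.2 to 0.875 m from the base axis. Payload 3.4 kg.
Tool frame: the origin (TCP) lies at the very end of the fingers, on their centre line; the grasp point (between the pads) lies 19 mm behind it (grip_point_offset is the distance from the TCP to the grasp point, in m); z points along the fingers, y is the direction in which the jaws open and shut (so a half turn about z gives the same grasp; the last joint's range is limited). The gripper opens to 94 mm and grips with 3 to 60 N. Pads are 16 mm wide; open, the fingers measure 119 mm over their backs; the gripper's body (75 mm by 177 mm) begins 78 mm behind the grasp point.
Start: joints at [-1.432, 0.276, 1.505, -0, 1.361, -0.121], TCP at [0.148, -0.556, 0.205] pointing down, gripper open.
Joint ranges: [-2.89, 2.89], [-0.75, 2.08], [0.22, 2.7], [-1.18, 4.32], [0.11, 2.71], [-2.7, 2.7]. Speed limits (rad/s): [2.57, 2.57, 3.14, 3.14, 3.14, 3.14].

INTERFACE

Orientations are given as a unit quaternion [w, x, y, z].
In Python, from rig import read_state, grab_frame, close_job, grip_point_offset gives the robot as it stands.
- The arm moves only by the shell command python3 -m crank 'ROWS' [FORCE]. ROWS is JSON, a list of rows, each a list of 7 numbers: the shift along the tool's x, y, z each as a share of 25 mm, from -1 to 1, then the turn, a rotation vector about the tool's x, y, z each as a share of 6 degrees, from -1 to 1, then the gripper's target within -1 to 1 (shut at 1, half-way at 0, fully open at -1). In form: [[x, y, z, wx, wy, wz, claw], ...]. A call has 1 to 20 rows; each row shifts and turns the pose as measured when the row begins, along the tool's axes as they then stand; what a row does not reach is not made up. A row lasts 1/12 s, in which the tool goes at most 41.7 mm and 7.16 degrees, less where a joint would pass 70% of its speed; a pose out of reach is approached as far as the arm can. A call with a number of a shift or a turn outside -1 to 1 is refused whole. A call with a gripper value outside its range is refused whole. The fingers move at their own pace and stop on an object; FORCE is the grip in N (left out, the last holds). Time passes only in rows, so rows that do not move let the fingers close. It gives the time, the measured TCP pose, the force and the opening at its end, in the units of the state.
- read_state(): the state, without advancing time (a new reading comes with each control period).
- grab_frame(name): name is "scene" or "top"; returns a dict with "color" (384x512x3 uint8, blue, green, red), "z_map" (384x512 float32, m along the optical axis (not along the pixel's ray), 0 where there is no reading), "intrinsics" (3x3 intrinsics, pixels), "T" (4x4, takes a point from camera to world coordinates). Camera axes: x right, y down, z forward; pixel columns grow to the right and rows downward; lengths in m; the calibration is good to about 2 mm. A picture is of the moment at which its call begins.
- close_job(): hands the job in, once; it reports no verdict.
The state is a dict: "time": time; "qpos": joint angles; "joint_velocities": joint speeds; "tau": joint torques, N m; "tool_pos": TCP position; "eef_rot": TCP orientation; "contact_force": force on the tool from outside, world axes, zero at the start; "wrist_torque": the same for the moment, N m; "gripper_width": opening from 0.0 (shut) to 1.0 (fully open).
Only numpy, scipy, OpenCV 4.12 (cv2) and the standard library are available. Lean on these libraries where they do the work, as an engineer would, in place of code of your own. Each camera call takes 0.05 s, during which the arm holds its last target.

TASK

Let the bench lift down until its tray's red pointer stands within the green band on the white gauge post, held there by the pawl: press the pawl's red thumb pad down until the pawl is clear of the ratchet wheel, keep it pressed while the drum turns back, and let the pawl drop as the pointer comes into the band. When the wheel has come to rest on the pawl, lean on the black crank handle from above with a steady push of about 10 N to prove that the pawl holds, then let go. Never push on the pawl or the crank with more than 15 N, and leave the things around the lift where they stand.

Things in the scene. Friction and masses are not known exactly. Their poses are not given: they have to be found in the camera images.
- lift: Blue bench lift, fixed. Origin on the table top under the middle of the ratchet wheel; x runs along the wheel's axle (away from the robot at yaw 0), y along the pawl from nose to thumb pad, z up. Base plate 12 mm thick, x -100 to +25, y -165 to +180 mm. Guide column at x -48, y 58 mm, 258 mm high. Pawl bracket at x -16 to +16, y 57 to 83 mm, 180 mm high.
- carriage: Loaded wooden tray on a rack, driven by a brass drum of radius 25 mm on the wheel's shaft; axes as the lift's. Tray x -245 to -95, y -75 to +115 mm; tray and load reach up to 240 mm over the table. Its weight (3 kg, unknown within 20 %) drives the wheel back and presses a tooth on the pawl; a damper holds the speed to 0.2 to 0.35 rad/s once the pawl is clear.
- pointer (a point): The red pointer on the tray, a level bar 4 mm thick that reaches round to the gauge post: the middle of its end piece, 42 mm long, which crosses in front of the post (on the side away from the robot). It goes up and down with the tray: 25 mm per rad of the drum, 15.7 mm per tooth. It starts 28 to 55 mm above the middle of the green band.
- gauge: Green band on the white gauge post, 22 mm high, 28 x 34 mm; its height is set differently each time. Origin: the middle of the band. The post, 14 mm square and 182 mm high, stands at x -45, y -138 mm of the lift. The band is 1.4 teeth high: a pawl dropped as the pointer's middle passes the band's top edge catches the wheel with the pointer in the band.
- drum (a joint): Angle of wheel, drum and crank about the lift's x axis (100 mm over the table), rad. Steel wheel at x -8 to +8 mm, 10 teeth (0.628 rad each), 60 mm radius, 48 mm at the roots. Positive: wound up; it turns back (falls) while the pawl is clear, the wheel's top moving towards the thumb pad. It can rest on the pawl at multiples of 0.628 only; starts at 1.885. A pawl let go drops at once.
- pawl (a joint): Angle of the brass rocker pawl, rad. 0: fully down in the wheel; positive: nose lifted, pad lowered. The pivot (lift's y 70 mm, parallel to its x) is set up to 3 mm high or low, so the nose clears the teeth from somewhere between 0.06 and 0.17 and meets the hard black stop bar 0.03 to 0.04 later. A spring drives the nose down. At the pad, 3 to 12 N lift the loaded nose, then 2 to 5 N hold it clear.
- pad (a point): Centre of the top face of the red thumb pad, 32 x 32 mm, 7 mm thick, at the free end of the pawl's tail, 80 mm from the pivot, about 188 mm over the table at rest. Press it straight down from above; it sinks 5 to 13 mm from rest until the pawl is clear, and 2 to 3 mm more to the stop. It is free above and for 30 mm all round except the tail.
- crank_grip (a point): Point on the centre line of the black crank handle, a bar 22 mm thick and 76 mm long parallel to the lift's x (40 to 116 mm from the wheel's middle), 75 mm from the axle; this point is at 80 mm. It turns with the drum, stiffly (damped): touch it slowly. At drum = 0 it stands 20 degrees above the axle on the thumb pad's side (higher at positive angles). When the tray is down at the band a push straight down on top of it drives the wheel back against the pawl.
- lighthouse_a: Painted wooden lighthouse, red and white, 44 mm foot, 120 mm high, standing beside the lift beyond the thumb pad; bystander. Origin: centre of its foot.
- lighthouse_b: The same kind of lighthouse, on the left of the table; bystander.
- lighthouse_c: The same kind of lighthouse, on the right of the table; bystander.
- paint_jar: Paint jar, 60 mm wide, 75 mm high, red cap, at the lift's other side; bystander. Origin: centre of its underside.
- brush: Paint brush lying on the table beyond the crank; bystander.
- mug: Blue mug, 76 mm wide, 90 mm high, left of the lift; bystander.
- driver: Screwdriver lying on the right of the table; bystander.

How it is judged:
On the way, in this order (a step that is already met when the one before it is completed fails the run):
1. the pawl is pressed clear and the drum turns back by 4 mm or more of the pointer, while the pointer is still above the band (value of joint pawl above 0.05 rad and distance of pointer from where it was at the start of the episode above 0.004 m and contact force between the fingers and pawl above 1 N and z of pointer in the frame of gauge above 0.014 m), for 0.2 s.
2. the pawl, let go, has dropped into the wheel and holds it, at rest, with the pointer in the band (z of pointer in the frame of gauge between -0.012 and 0.012 m and value of joint pawl below 0.03 rad and velocity of joint drum between -0.05 and 0.05 rad/s and contact force between the fingers and pawl below 0.3 N), for 0.2 s.
3. the crank is pushed in the lowering direction (7 N or more) and the pawl holds (z of pointer in the frame of gauge between -0.012 and 0.012 m and value of joint pawl below 0.03 rad and contact force between the fingers and drum above 7 N), for 0.2 s.
At the end, for the whole second after the job is handed in: The pawl is down in the wheel (within 0.03 rad of its rest stop) and holds it at rest with the pointer within 12 mm of the middle of the green band in height, everything let go, after the crank was pushed down with 7 N or more (z of pointer in the frame of gauge between -0.012 and 0.012 m and value of joint pawl below 0.03 rad and velocity of joint drum between -0.03 and 0.03 rad/s and velocity of joint pawl between -0.05 and 0.05 rad/s); the robot touches nothing.
It fails at once if the pawl is pushed with more than 20 N (contact force between any of the fingers, the arm and pawl above 20 N).
It fails at once if the crank is pushed with more than 20 N (contact force between any of the fingers, the arm and drum above 20 N).
It fails at once if a thing around the lift is shifted by more than 20 mm (distance of any of lighthouse_a, lighthouse_b, lighthouse_c, paint_jar, brush, mug, driver from where it was at the start of the episode above 0.02 m).
It also fails if it takes over 70 s, if anything falls off the work surface, if the arm or the gripper's body presses on something with over 40 N, if the wrist force passes 120 N, or if a joint passes its speed limit or range.

## Working session

There is one attempt and no reset: what is moved stays moved. The work goes in short steps, Python scripts to look and compute and a shell command to move; the robot and the scene stay as the last step left them, time stands still between calls to the robot, and variables do not carry over. Pictures are saved under pics/ and viewed, and the job is handed in when it is done.

```bash
mkdir -p pics; ls; cat > h.py <<'E'
import numpy as np,cv2
from rig import read_state,grab_frame
def pts(f):
    z=f["z_map"];K=np.array(f["intrinsics"]);T=np.array(f["T"])
    v,u=np.mgrid[:z.shape[0],:z.shape[1]]
    P=np.stack([(u-K[0,2])/K[0,0]*z,(v-K[1,2])/K[1,1]*z,z],-1)
    W=P@T[:3,:3].T+T[:3,3]; W[z==0]=np.nan
    return W
E
python3 - <<'E'
from h import *
print(read_state())
for n in("scene","top"):
    f=grab_frame(n);np.savez(f"pics/{n}0.npz",**f);cv2.imwrite(f"pics/{n}0.png",f["color"]);print(n,f["T"],f["intrinsics"])
E
```

```text
pics
{'time': 0.0, 'qpos': array([-1.43200432e+00,  2.76594678e-01,  1.50609617e+00, -1.48194205e-05,
        1.36067641e+00, -1.21016489e-01]), 'joint_velocities': array([ 0.00073341, -0.00095516, -0.00073806,  0.00122369, -0.00148396,
       -0.00130514]), 'tau': array([-2.06522323e-03, -4.04594278e+01, -2.37229657e+01,  6.98702387e-02,
        3.44496325e-02, -1.50708174e-04]), 'tool_pos': array([ 0.14761871, -0.55516148,  0.20461964]), 'eef_rot': array([-8.87202447e-04,  9.91573710e-01,  1.29540688e-01, -1.51311037e-05]), 'contact_force': array([-1.19031107, -0.17328803,  0.7684445 ]), 'wrist_torque': array([ 0.05629039,  0.02249201, -0.03451778]), 'gripper_width': 0.9990506965943969}
scene [[-0.33640383  0.53220646 -0.77690974  1.49047005]
 [ 0.94171495  0.19215666 -0.27613182  0.31415339]
 [ 0.00232924 -0.82451932 -0.56582901  0.84182304]
 [ 0.          0.          0.          1.        ]] [[490.25764666   0.         254.93942661]
 [  0.         490.25764666 193.21517981]
 [  0.           0.           1.        ]]
top [[ 1.04295472e-02 -9.84818434e-01  1.73273991e-01  3.55977634e-01]
 [-9.99861216e-01 -8.01960960e-03  1.46025398e-02 -9.70846463e-04]
 [-1.29912606e-02 -1.73402242e-01 -9.84765398e-01  1.11894827e+00]
 [ 0.00000000e+00  0.00000000e+00  0.00000000e+00  1.00000000e+00]] [[379.7081483    0.         250.9190322 ]
 [  0.         379.7081483  195.03365627]
 [  0.           0.           1.        ]]
```

View pics/scene0.png

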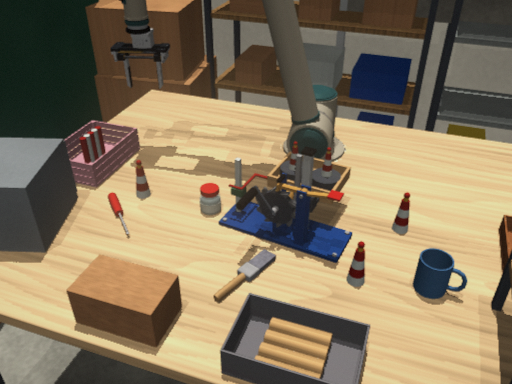

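View pics/top0.png

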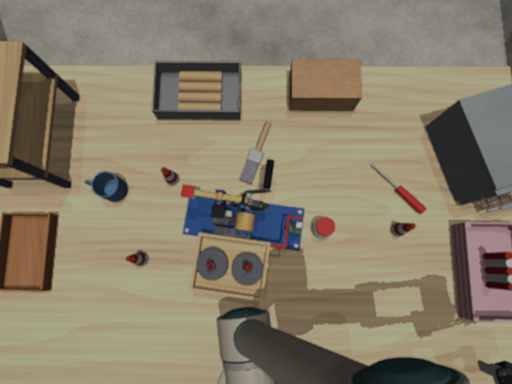

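```bash
python3 - <<'E'
from h import *
a=cv2.imread("pics/scene0.png")[140:260,210:360];cv2.imwrite("pics/s0z.png",cv2.resize(a,None,fx=5,fy=5,interpolation=cv2.INTER_CUBIC)[:600,:800])
a=cv2.imread("pics/top0.png")[150:300,170:340];cv2.imwrite("pics/t0z.png",cv2.resize(a,None,fx=4,fy=4,interpolation=cv2.INTER_CUBIC)[:600,:800])
E
```

```text
(no output)
```

View pics/s0z.png

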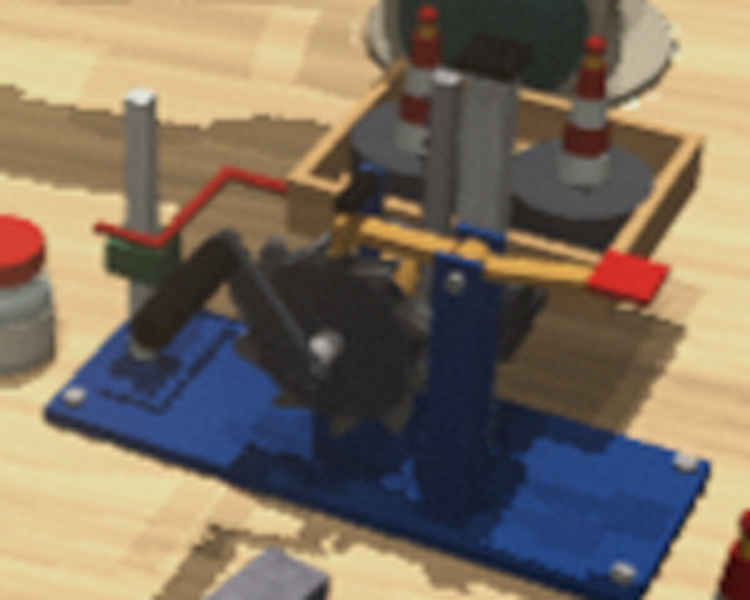

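View pics/t0z.png

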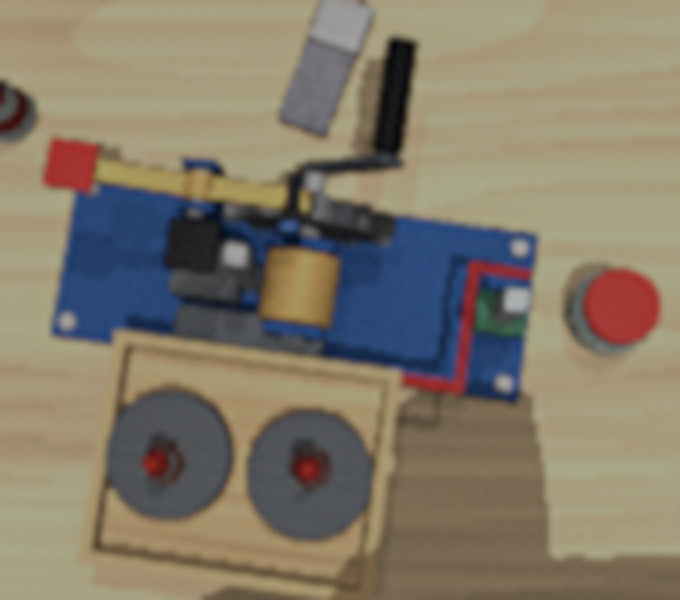

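```bash
cat >> h.py <<'E'
def load(n):
    d=np.load(n);return {k:d[k] for k in d}
def masks(f):
    h=cv2.cvtColor(f["color"],cv2.COLOR_BGR2HSV);H,S,V=h[...,0],h[...,1],h[...,2]
    return dict(red=((H<8)|(H>172))&(S>150)&(V>90),green=(H>40)&(H<85)&(S>70)&(V>25),blue=(H>100)&(H<130)&(S>140)&(V>40),black=(V<40))
def comps(m,W,minA=8):
    n,l,s,c=cv2.connectedComponentsWithStats(m.astype(np.uint8));
    for i in range(1,n):
        if s[i,4]>=minA:
            q=W[l==i];q=q[~np.isnan(q[:,0])]
            print(np.round(c[i]),s[i],np.round(np.median(q,0),4) if len(q) else '', 'min',np.round(np.percentile(q,3,0),3),'max',np.round(np.percentile(q,97,0),3))
E
python3 - <<'E'
from h import *
for n in("scene","top"):
    f=load(f"pics/{n}0.npz");W=pts(f);M=masks(f)
    for k in("red","green","blue"):
        print(n,k);comps(M[k]&(np.abs(W[...,0]-.45)<.25)&(np.abs(W[...,1])<.3),W)
f=load("pics/top0.npz");W=pts(f);b=masks(f)["blue"]&(W[...,2]<.03)&(np.abs(W[...,1])<.25)
q=W[b][:,:2].astype(np.float32);r=cv2.minAreaRect(q);print(r,cv2.boxPoints(r))
E
```

```text
scene red
[328. 148.] [327 147   4   3   8] [0.3475 0.115  0.2032] min [0.216 0.092 0.134] max [0.355 0.119 0.205]
[249. 180.] [229 173  38  16  85] [ 0.4286 -0.0801  0.1101] min [ 0.227 -0.121 -0.001] max [ 0.476 -0.044  0.113]
[209. 189.] [200 183  19  14 206] [ 0.4618 -0.1887  0.0734] min [ 0.431 -0.213  0.064] max [ 0.482 -0.167  0.077]
[335. 195.] [327 190  17  11 124] [0.533  0.1724 0.1856] min [0.382 0.156 0.097] max [0.547 0.188 0.188]
[361. 244.] [358 242   6   5  21] [0.6056 0.2551 0.1175] min [0.6   0.25  0.113] max [0.61  0.26  0.121]
scene green
scene blue
[251. 221.] [225 204  48  29 620] [ 0.4872 -0.0545  0.0113] min [ 0.417 -0.117  0.008] max [0.52  0.004 0.015]
[317. 240.] [ 270  219   82   43 1536] [0.5115 0.1425 0.0115] min [0.436 0.048 0.008] max [0.553 0.204 0.061]
top red
[165. 171.] [162 168   7   7  27] [0.6001 0.2518 0.1126] min [0.594 0.247 0.087] max [0.607 0.257 0.121]
[187. 191.] [181 185  14  13 132] [0.5295 0.1732 0.1848] min [0.517 0.159 0.182] max [0.543 0.186 0.187]
[285. 233.] [271 216  31  32 117] [ 0.4297 -0.08    0.1095] min [ 0.395 -0.112  0.011
[... 661 characters left out ...]
084 0.011] max [0.53  0.096 0.18 ]
[268. 222.] [ 225  205   78   39 1222] [ 0.4713 -0.0412  0.0105] min [ 0.419 -0.106  0.007] max [0.515 0.063 0.122]
[293. 221.] [291 220   6   3  14] [ 0.4751 -0.1084  0.0119] min [ 0.472 -0.116  0.008] max [ 0.478 -0.102  0.015]
[232. 225.] [230 223   4   4  14] [0.4613 0.07   0.0123] min [0.458 0.064 0.01 ] max [0.465 0.076 0.08 ]
[293. 240.] [287 233  13  16 137] [ 0.4225 -0.1053  0.0104] min [ 0.399 -0.125  0.007] max [ 0.437 -0.093  0.082]
((0.47340014576911926, 0.03716042637825012), (0.33657512068748474, 0.11800821125507355), 82.69122314453125) [[ 0.39346647 -0.12225351]
 [ 0.51051587 -0.1372661 ]
 [ 0.5533338   0.19657436]
 [ 0.43628442  0.21158695]]
```

```bash
python3 - <<'E'
from h import *
f=load("pics/scene0.npz");W=pts(f);h=cv2.cvtColor(f["color"],cv2.COLOR_BGR2HSV)
th=np.deg2rad(-7.3);c,s=np.cos(th),np.sin(th);R=np.array([[c,-s,0],[s,c,0],[0,0,1]]);o=np.array([.5097,.0250,0])
L=(W-o)@R
np.set_printoptions(linewidth=200,suppress=True)
for u in (232,234,236,238,240,242,244):
    print(u)
    for v in range(178,204): print(v,f["color"][v,u],np.round(L[v,u]*1000))
E
```

```text
232
178 [113 156 181] [-206. -249.   -4.]
179 [156 209 229] [-196. -244.   -0.]
180 [152 204 228] [-188. -239.    2.]
181 [146 197 227] [-182. -236.    3.]
182 [146 198 228] [-180. -235.    0.]
183 [146 198 228] [-178. -234.   -2.]
184 [129 178 219] [-172. -230.   -1.]
185 [ 53  68 171] [ -21. -143.  111.]
186 [ 37  49 124] [ -18. -141.  110.]
187 [56 76 82] [ -13. -139.  110.]
188 [ 79 110  76] [ -32. -150.   92.]
189 [45 63 57] [ -30. -148.   91.]
190 [44 62 56] [ -31. -149.   86.]
191 [44 61 55] [ -33. -150.   82.]
192 [43 59 56] [ -29. -148.   82.]
193 [43 57 53] [ -33. -151.   75.]
194 [ 71  98 108] [ -33. -151.   71.]
195 [122 168 195] [-118. -200.    0.]
196 [142 193 226] [-113. -198.    0.]
197 [142 193 226] [-112. -197.   -2.]
198 [147 198 228] [-104. -192.    0.]
199 [148 200 228] [ -99. -189.    1.]
200 [145 196 228] [ -99. -190.   -3.]
201 [142 193 227] [ -89. -184.    2.]
202 [142 191 226] [ -90. -184.   -3.]
203 [143 193 226] [ -87. -183.   -4.]
234
178 [100 136 159] [-210. -244.   -4.]
179 [129 176 198] [-197. -237.    1.]
180 [144 192 214] [-197. -237.   -2.]
181 [136
[... 4786 characters left out ...]
-197. -201.   -3.]
184 [ 72  96 185] [ -44. -118.  108.]
185 [ 43  54 160] [ -37. -115.  110.]
186 [ 37  47 132] [ -38. -115.  106.]
187 [36 49 85] [ -32. -112.  107.]
188 [40 54 58] [ -52. -123.   88.]
189 [40 54 50] [ -49. -121.   88.]
190 [37 50 48] [ -50. -122.   84.]
191 [37 51 47] [ -52. -123.   79.]
192 [40 51 49] [ -51. -122.   76.]
193 [39 50 48] [ -51. -123.   72.]
194 [37 46 48] [ -49. -122.   70.]
195 [35 41 47] [ 80. -52. 169.]
196 [33 39 46] [ 86. -48. 171.]
197 [35 43 50] [ 93. -45. 173.]
198 [35 41 48] [ 90. -46. 168.]
199 [32 39 46] [ 95. -44. 169.]
200 [32 40 45] [ 96. -43. 167.]
201 [32 39 45] [101. -41. 168.]
202 [31 36 43] [100. -41. 164.]
203 [30 37 43] [108. -37. 168.]
```

```bash
python3 - <<'E'
from h import *
a=cv2.imread("pics/scene0.png")[150:220,225:275];cv2.imwrite("pics/s0y.png",cv2.convertScaleAbs(cv2.resize(a,None,fx=8,fy=8,interpolation=cv2.INTER_NEAREST),alpha=1.6))
E
```

```text
(no output)
```

View pics/s0y.png

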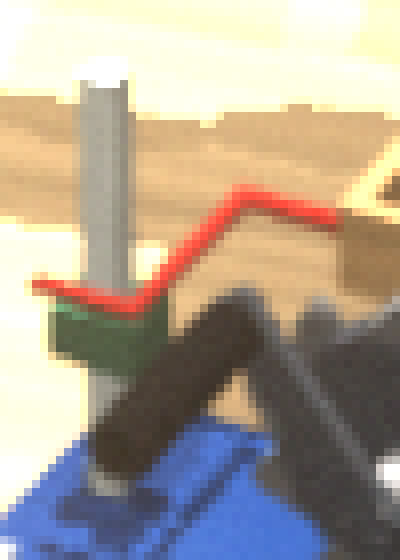

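```bash
python3 -m crank '[[0,0,-1,0,0,0,1],[0,0,-1,0,0,0,1],[0,0,-1,0,0,0,1],[0,0,-1,0,0,0,1],[0,0,-1,0,0,0,1],[0.9,-1,0,0,0,0,1],[0.9,-1,0,0,0,0,1],[0.9,-1,0,0,0,0,1],[0.9,-1,0,0,0,0,1],[0.9,-1,0,0,0,0,1],[0.9,-1,0,0,0,0,1],[0.9,-1,0,0,0,0,1],[0.9,-1,0,0,0,0,1],[0.9,-1,0,0,0,0,1],[0.9,-1,0,0,0,0,1]]' 10
cat > to.py <<'E'
# shift (rows units of 25mm) to a target in tool axes
import sys;from h import *
from scipy.spatial.transform import Rotation as Ro
s=read_state();q=s["eef_rot"];R=Ro.from_quat(np.r_[q[1:],q[0]]).as_matrix()
t=np.array(eval(sys.argv[1]));print(s["time"],s["tool_pos"].round(4),"F",s["contact_force"].round(2),"w",round(float(s["gripper_width"]),3))
print("mm tool",(R.T@(t-s["tool_pos"])*1000).round(1),"units",(R.T@(t-s["tool_pos"])/.025).round(2))
yaw=np.deg2rad(float(sys.argv[2]) if len(sys.argv)>2 else -7.3)
c,n=np.cos(yaw),np.sin(yaw);Rt=np.array([[c,n,0],[n,-c,0],[0,0,-1]])
print("turn units (6deg)",(Ro.from_matrix(R.T@Rt).as_rotvec(degrees=True)/6).round(2))
E
python3 to.py "[.5295,.1735,.24]"
```

```text
time: 1.35
tool_pos: [0.303, -0.2472, 0.3294]
eef_rot: [-0.009, 0.992, 0.123, -0.001]
contact_force: [0.6, -0.1, 0.5]
gripper_width: 0.009
1.35 [ 0.303  -0.2472  0.3294] F [ 0.59 -0.1   0.54] w 0.009
mm tool [ 322.3 -351.1   95.5] units [ 12.89 -14.04   3.82]
turn units (6deg) [-0.16  0.03  3.57]
```

```bash
python3 -m crank '[[0.92,-1,0,0,0,0,1],[0.92,-1,0,0,0,0,1],[0.92,-1,0,0,0,0,1],[0.92,-1,0,0,0,0,1],[0.92,-1,0,0,0,0,1],[0.92,-1,0,0,0,0,1],[0.92,-1,0,0,0,0,1],[0.92,-1,0,0,0,0,1],[0.92,-1,0,0,0,0,1],[0.92,-1,0,0,0,0,1],[0.92,-1,0,0,0,0,1],[0.92,-1,0,0,0,0,1],[0,0,0,0,0,0.9,1],[0,0,0,0,0,0.9,1],[0,0,0,0,0,0.9,1],[0,0,0,0,0,0.9,1],[0,0,0,0,0,0,1]]'
python3 to.py "[.5295,.1735,.24]"
```

```text
time: 2.77
tool_pos: [0.5015, 0.1418, 0.3273]
eef_rot: [-0.009, 0.998, -0.068, -0.008]
contact_force: [-0.9, -0.0, 0.1]
gripper_width: 0.004
2.7667 [0.5015 0.1418 0.3273] F [-0.86 -0.03  0.14] w 0.004
mm tool [ 24.9 -33.7  87.4] units [ 1.   -1.35  3.5 ]
turn units (6deg) [-0.16  0.16 -0.08]
```

```bash
python3 -m crank '[[0.5,-0.7,0.5,-0.16,0.16,-0.08,1],[0.5,-0.65,0.5,0,0,0,1],[0,0,1,0,0,0,1],[0,0,1,0,0,0,1],[0,0,0.5,0,0,0,1],[0,0,0,0,0,0,1]]'
python3 to.py "[.5295,.1735,.21]"
python3 - <<'E'
from h import *
for n in("scene","top"):
    f=grab_frame(n);np.savez(f"pics/{n}1.npz",**f);a=f["color"][120:260,200:380] if n=="scene" else f["color"][140:300,150:330];cv2.imwrite(f"pics/{n}1.png",cv2.resize(a,None,fx=3.5,fy=3.5))
print(read_state()["contact_force"])
E
```

```text
time: 3.27
tool_pos: [0.532, 0.1731, 0.2365]
eef_rot: [0.0, 0.998, -0.056, 0.001]
contact_force: [0.1, -0.4, -0.1]
gripper_width: 0.009
3.2667 [0.532  0.1731 0.2365] F [ 0.09 -0.43 -0.14] w 0.009
mm tool [-2.6 -0.1 26.5] units [-0.1  -0.    1.06]
turn units (6deg) [ 0.01 -0.02  0.14]
[0.10667044 0.10198374 0.91257271]
```

View pics/scene1.png

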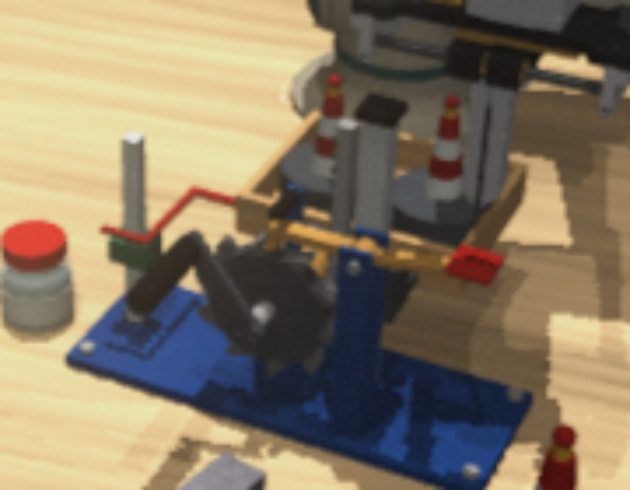

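View pics/top1.png

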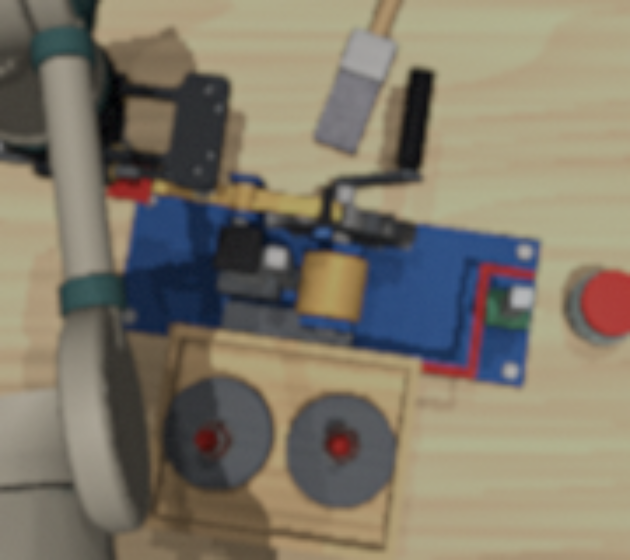

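```bash
cat > watch.py <<'E'
from h import *
import sys
f=grab_frame("scene") if len(sys.argv)<2 else load(sys.argv[1])
th=np.deg2rad(-7.3);c,s=np.cos(th),np.sin(th);R=np.array([[c,-s,0],[s,c,0],[0,0,1]]);o=np.array([.5097,.0250,0])
C=f["color"].astype(float);K=f["intrinsics"];T=f["T"]
def ray(u,v,xp):
    d=R.T@(T[:3,:3]@np.array([(u-K[0,2])/K[0,0],(v-K[1,2])/K[1,1],1]));p=R.T@(T[:3,3]-o)
    return p+d*(xp-p[0])/d[0]
zs=[]
for u in range(231,240):
    w=np.clip(C[170:215,u,2]-1.9*C[170:215,u,1]-10,0,None)  # redness
    if w.sum()>40: zs.append(ray(u,(w*np.arange(170,215)).sum()/w.sum(),-.019)[2]*1000)
zs=np.array(zs);print("pointer z mm",zs.round(1),"med",np.median(zs).round(1))
if len(sys.argv)>1:
    for u,v in((232,194.0),(236,195.8),(238,196.3)):print("band bottom",ray(u,v,-.031)*1000)
    for u,v in((231,187.9),):print("band top",ray(u,v,-.031)*1000)
W=pts(f);L=(W-o)@R;m=(C[...,2]>100)&(C[...,2]>2.2*C[...,1])&(abs(L[...,1]-.150)<.03)&(abs(L[...,0])<.03)
if m.any():print("pad z mm",np.round(np.percentile(L[m][:,2],[10,50,90])*1000,1), "xy",np.round(np.median(L[m][:,:2],0)*1000))
st=read_state();print("t",st["time"],"tcp",st["tool_pos"].round(4),"F",st["contact_force"].round(1))
E
python3 watch.py pics/scene0.npz
python3 -m crank '[[-0.1,0,0.8,0,0,0.14,1],[0,0,0.6,0,0,0,1],[0,0,0,0,0,0,1]]';python3 watch.py
```

```text
pointer z mm [111.3 110.9 109.9 110.8 110.8 110.4 110.5 110.7] med 110.7
band bottom [ -31.         -149.56924689   72.96931718]
band bottom [ -31.         -137.00516028   70.89110503]
band bottom [ -31.         -130.72098807   71.20623728]
band top [ -31.         -152.17033517   92.47582659]
pad z mm [184.2 185.9 187.3] xy [  5. 150.]
t 3.3667 tcp [0.5334 0.1733 0.2391] F [0.1 0.1 0.9]
time: 3.62
tool_pos: [0.5345, 0.1737, 0.2083]
eef_rot: [-0.001, 0.998, -0.063, 0.008]
contact_force: [-0.0, -1.2, 0.0]
gripper_width: 0.007
pointer z mm [111.  111.2 110.6] med 111.0
pad z mm [184.3 185.9 187.5] xy [ 12. 149.]
t 3.6667 tcp [0.5351 0.1738 0.2096] F [-0.5 -0.  -0.8]
```

```bash
python3 -m crank '[[-0.25,0,0.3,0,0,0,1],[0,0,0.2,0,0,0,1]]';python3 to.py "[.5295,.1735,.187]"
```

```text
time: 3.83
tool_pos: [0.5311, 0.1749, 0.2003]
eef_rot: [-0.002, 0.998, -0.063, 0.012]
contact_force: [0.3, -0.5, -0.4]
gripper_width: 0.007
3.8333 [0.5311 0.1749 0.2003] F [ 0.25 -0.46 -0.39] w 0.007
mm tool [-1.7  1.7 13.3] units [-0.07  0.07  0.53]
turn units (6deg) [-0.06 -0.23  0.01]
```

```bash
python3 -m crank '[[-0.06,0,0.25,0,-0.2,0,1],[0,0,0.2,0,0,0,1]]';python3 to.py "[.5295,.1735,.187]"
```

```text
time: 4.0
tool_pos: [0.5304, 0.1755, 0.1904]
eef_rot: [-0.004, 0.998, -0.063, 0.003]
contact_force: [0.1, -0.9, -0.2]
gripper_width: 0.003
4.0 [0.5304 0.1755 0.1904] F [ 0.11 -0.93 -0.2 ] w 0.003
mm tool [-0.7  2.1  3.3] units [-0.03  0.08  0.13]
turn units (6deg) [-0.07 -0.05  0.02]
```

```bash
python3 -m crank '[[0,0,0.15,0,0,0,1],[0,0,0.1,0,0,0,1]]';python3 to.py "[.5295,.1735,.187]"
```

```text
time: 4.17
tool_pos: [0.5308, 0.1759, 0.1846]
eef_rot: [-0.004, 0.998, -0.063, 0.003]
contact_force: [-2.9, 0.4, 10.0]
gripper_width: 0.009
4.1667 [0.5308 0.1759 0.1846] F [-2.88  0.38  9.96] w 0.009
mm tool [-1.   2.6 -2.4] units [-0.04  0.1  -0.1 ]
turn units (6deg) [-0.09 -0.05  0.01]
```

```bash
python3 -m crank '[[0,0,0.02,0,0,0,1]]';python3 -m crank '[[0,0,0.04,0,0,0,1]]'
```

```text
time: 4.25
tool_pos: [0.5309, 0.1761, 0.1843]
eef_rot: [-0.004, 0.998, -0.063, 0.003]
contact_force: [-0.5, 1.1, -0.6]
gripper_width: 0.005
time: 4.33
tool_pos: [0.531, 0.1762, 0.1837]
eef_rot: [-0.005, 0.998, -0.063, 0.003]
contact_force: [-1.4, 0.6, 8.0]
gripper_width: 0.006
```

```bash
for i in 1; do python3 -m crank '[[0,0,0.05,0,0,0,1]]'; done; python3 -m crank '[[0,0,0.05,0,0,0,1]]';python3 -m crank '[[0,0,0.05,0,0,0,1]]'; python3 watch.py
```

```text
time: 4.42
tool_pos: [0.531, 0.1762, 0.1834]
eef_rot: [-0.005, 0.998, -0.063, 0.004]
contact_force: [-2.5, -0.6, 8.2]
gripper_width: 0.004
time: 4.5
tool_pos: [0.5311, 0.1763, 0.1833]
eef_rot: [-0.005, 0.998, -0.063, 0.004]
contact_force: [-3.2, -0.3, 8.6]
gripper_width: 0.006
time: 4.58
tool_pos: [0.5311, 0.1763, 0.1833]
eef_rot: [-0.005, 0.998, -0.063, 0.004]
contact_force: [-3.3, -0.0, 8.3]
gripper_width: 0.005
pointer z mm [110.8 110.3 110.4 111.3 111.2] med 110.8
pad z mm [180.2 181.8 184. ] xy [ 14. 154.]
t 4.6333 tcp [0.531  0.1763 0.1833] F [-2.  -0.8  8.1]
```

```bash
python3 -m crank '[[0,0,0.065,0,0,0,1]]'; python3 -m crank '[[0,0,0.065,0,0,0,1]]';python3 -m crank '[[0,0,0.07,0,0,0,1]]'
```

```text
time: 4.72
tool_pos: [0.531, 0.1764, 0.183]
eef_rot: [-0.005, 0.998, -0.063, 0.005]
contact_force: [-2.7, -0.2, 8.4]
gripper_width: 0.005
time: 4.8
tool_pos: [0.5311, 0.1764, 0.1827]
eef_rot: [-0.005, 0.998, -0.063, 0.005]
contact_force: [-2.7, -0.4, 8.8]
gripper_width: 0.007
time: 4.88
tool_pos: [0.5311, 0.1765, 0.1822]
eef_rot: [-0.005, 0.998, -0.063, 0.005]
contact_force: [-2.2, 0.4, 7.5]
gripper_width: 0.001
```

```bash
python3 -m crank '[[0,0,0.065,0,0,0,1]]'; python3 -m crank '[[0,0,0.065,0,0,0,1]]';python3 -m crank '[[0,0,0.065,0,0,0,1]]';python3 watch.py
```

```text
time: 4.97
tool_pos: [0.5311, 0.1766, 0.1819]
eef_rot: [-0.005, 0.998, -0.063, 0.006]
contact_force: [-1.8, 0.4, 7.4]
gripper_width: 0.007
time: 5.05
tool_pos: [0.5311, 0.1767, 0.1815]
eef_rot: [-0.006, 0.998, -0.063, 0.006]
contact_force: [-1.6, 0.1, 6.7]
gripper_width: 0.006
time: 5.13
tool_pos: [0.5311, 0.1767, 0.1811]
eef_rot: [-0.006, 0.998, -0.063, 0.007]
contact_force: [-2.4, -0.2, 7.4]
gripper_width: 0.006
pointer z mm [111.3 111.4] med 111.4
pad z mm [179.1 180.7 182.2] xy [ 14. 151.]
t 5.1833 tcp [0.5311 0.1767 0.1811] F [-2.3 -0.1  7. ]
```

```bash
python3 -m crank '[[0,0,0.065,0,0,0,1]]'; python3 -m crank '[[0,0,0.065,0,0,0,1]]';python3 -m crank '[[0,0,0.065,0,0,0,1]]';python3 -m crank '[[0,0,0.065,0,0,0,1]]';python3 watch.py
```

```text
time: 5.27
tool_pos: [0.5311, 0.1768, 0.1807]
eef_rot: [-0.006, 0.998, -0.063, 0.007]
contact_force: [-2.1, -0.2, 8.6]
gripper_width: 0.003
time: 5.35
tool_pos: [0.5312, 0.1769, 0.1803]
eef_rot: [-0.006, 0.998, -0.062, 0.008]
contact_force: [-1.9, 0.9, 7.1]
gripper_width: 0.0
time: 5.43
tool_pos: [0.5312, 0.177, 0.18]
eef_rot: [-0.006, 0.998, -0.062, 0.008]
contact_force: [-2.5, -0.6, 7.3]
gripper_width: 0.009
time: 5.52
tool_pos: [0.5312, 0.177, 0.1796]
eef_rot: [-0.006, 0.998, -0.062, 0.008]
contact_force: [-2.5, 0.9, 7.5]
gripper_width: 0.008
pointer z mm [111.1 111.3 111.3] med 111.3
pad z mm [176.8 178.4 180.5] xy [ 14. 151.]
t 5.5667 tcp [0.5312 0.1771 0.1795] F [-2.7 -0.2  6.9]
```

```bash
python3 -m crank '[[0,0,0.065,0,0,0,1],[0,0,0.065,0,0,0,1],[0,0,0.065,0,0,0,1],[0,0,0.065,0,0,0,1]]'; python3 watch.py;python3 -m crank '[[0,0,0.06,0,0,0,1],[0,0,0.06,0,0,0,1]]';python3 watch.py
```

```text
time: 5.9
tool_pos: [0.5312, 0.1775, 0.1759]
eef_rot: [-0.007, 0.998, -0.062, 0.009]
contact_force: [-0.8, 1.1, 3.1]
gripper_width: 0.004
pointer z mm [110.8 110.9 110.4 110.6 110. ] med 110.6
pad z mm [172.5 174.3 176.6] xy [ 14. 152.]
t 5.95 tcp [0.5312 0.1776 0.1755] F [-0.9  0.1  2.2]
time: 6.12
tool_pos: [0.5314, 0.1778, 0.1727]
eef_rot: [-0.007, 0.998, -0.062, 0.009]
contact_force: [-1.5, -0.7, 12.3]
gripper_width: 0.002
pointer z mm [109.5 109.6 109. ] med 109.5
pad z mm [170.3 172.  174.1] xy [ 14. 153.]
t 6.1667 tcp [0.5313 0.1778 0.1729] F [-3.5 -0.3  7.5]
```

```bash
python3 -m crank '[[0,0,0.02,0,0,0,1],[0,0,0.02,0,0,0,1],[0,0,0.02,0,0,0,1]]'; python3 watch.py
```

```text
time: 6.42
tool_pos: [0.5313, 0.1778, 0.1731]
eef_rot: [-0.007, 0.998, -0.062, 0.01]
contact_force: [-2.6, -0.1, 6.4]
gripper_width: 0.007
pointer z mm [107.6 108.  107.7] med 107.7
pad z mm [170.4 172.7 174.8] xy [ 15. 152.]
t 6.4667 tcp [0.5313 0.1778 0.1731] F [-1.6 -0.5  6.8]
```

```bash
python3 -m crank '[[0,0,0.02,0,0,0,1],[0,0,0.02,0,0,0,1],[0,0,0.02,0,0,0,1],[0,0,0.02,0,0,0,1],[0,0,0.02,0,0,0,1],[0,0,0.02,0,0,0,1],[0,0,0.02,0,0,0,1],[0,0,0.02,0,0,0,1]]'; python3 watch.py
```

```text
time: 7.13
tool_pos: [0.5313, 0.1778, 0.1731]
eef_rot: [-0.007, 0.998, -0.062, 0.011]
contact_force: [-2.5, 0.2, 7.1]
gripper_width: 0.004
pointer z mm [103.4 103.2 103.2] med 103.2
pad z mm [169.7 172.2 174.6] xy [ 14. 152.]
t 7.1833 tcp [0.5313 0.1778 0.1731] F [-1.5 -0.5  6.6]
```

```bash
python3 -m crank '[[0,0,0.02,0,0,0,1],[0,0,0.02,0,0,0,1],[0,0,0.02,0,0,0,1],[0,0,0.02,0,0,0,1],[0,0,0.02,0,0,0,1],[0,0,0.02,0,0,0,1],[0,0,0.02,0,0,0,1],[0,0,0.02,0,0,0,1],[0,0,0.02,0,0,0,1],[0,0,0.02,0,0,0,1],[0,0,0.02,0,0,0,1],[0,0,0.02,0,0,0,1],[0,0,0.02,0,0,0,1],[0,0,0.02,0,0,0,1],[0,0,0.02,0,0,0,1],[0,0,0.02,0,0,0,1]]'; python3 watch.py; python3 - <<'E'
from h import *
f=grab_frame("scene");np.savez("pics/s3.npz",**f);cv2.imwrite("pics/s3.png",cv2.resize(f["color"][150:220,210:360],None,fx=5,fy=5))
E
```

```text
time: 8.52
tool_pos: [0.5313, 0.1778, 0.1731]
eef_rot: [-0.008, 0.998, -0.062, 0.013]
contact_force: [-3.8, -0.1, 7.5]
gripper_width: 0.004
pointer z mm [94.4 94.8 95.  94.9] med 94.9
pad z mm [170.  172.3 175. ] xy [ 13. 152.]
t 8.5667 tcp [0.5313 0.1778 0.1731] F [-1.5  0.1  6.3]
```

View pics/s3.png

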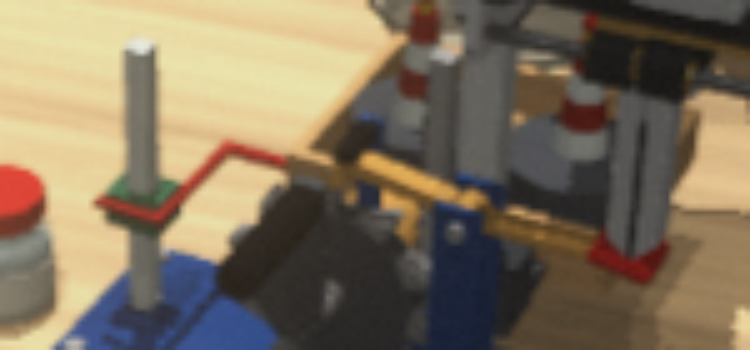

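```bash
python3 watch.py pics/s3.npz | head -1; python3 - <<'E'
from h import *
f=load("pics/s3.npz");W=pts(f);C=f["color"].astype(int)
th=np.deg2rad(-7.3);c,s=np.cos(th),np.sin(th);R=np.array([[c,-s,0],[s,c,0],[0,0,1]]);L=(W-[.5097,.0250,0])@R*1000
np.set_printoptions(suppress=True)
for u in(232,236,238,240):
  for v in range(184,200): print(u,v,C[v,u],L[v,u].round())
E
```

```text
pointer z mm [94.  94.3 94.3] med 94.3
232 184 [155 209 233] [-171. -230.   -0.]
232 185 [152 205 228] [-166. -227.   -0.]
232 186 [130 178 186] [ -42. -155.   91.]
232 187 [103 143 118] [ -39. -154.   90.]
232 188 [ 87 120  87] [ -32. -150.   92.]
232 189 [ 50  69 102] [ -30. -149.   90.]
232 190 [ 47  62 155] [ -22. -144.   94.]
232 191 [ 42  56 127] [ -15. -140.   96.]
232 192 [42 58 81] [ -15. -140.   92.]
232 193 [48 67 63] [ -32. -150.   76.]
232 194 [ 75 105 116] [ -32. -150.   72.]
232 195 [129 177 205] [-120. -201.   -1.]
232 196 [151 203 232] [-112. -197.    2.]
232 197 [152 203 232] [-112. -197.   -2.]
232 198 [153 206 233] [-106. -194.   -2.]
232 199 [156 209 233] [ -98. -189.    1.]
236 184 [104 116 118] [ -36. -139.  106.]
236 185 [103 114 117] [ -39. -141.  101.]
236 186 [103 114 118] [ -37. -140.   99.]
236 187 [ 99 110 112] [ -38. -140.   95.]
236 188 [76 94 87] [ -38. -140.   92.]
236 189 [57 79 69] [ -33. -138.   92.]
236 190 [52 70 84] [ -30. -136.   91.]
236 191 [ 47  64 135] [ -35. -139.   84.]
236 192 [ 43  57 152] [ -13. -127.   98.]
236 193 [39 53 79] [ -18. 
[... 848 characters left out ...]
36. -134.   61.]
238 199 [ 94 104 107] [ -40. -136.   55.]
240 184 [ 85  97 100] [ -43. -131.  105.]
240 185 [ 85  97 100] [ -49. -134.   97.]
240 186 [ 89  99 104] [ -45. -132.   97.]
240 187 [84 97 99] [ -43. -131.   95.]
240 188 [70 88 83] [ -43. -131.   91.]
240 189 [59 81 68] [ -37. -127.   93.]
240 190 [57 78 67] [ -34. -126.   92.]
240 191 [54 72 82] [ -33. -125.   90.]
240 192 [ 46  62 135] [ -31. -124.   87.]
240 193 [ 47  58 161] [ -14. -115.   97.]
240 194 [42 57 92] [ -17. -117.   92.]
240 195 [45 61 62] [ -32. -125.   76.]
240 196 [48 65 60] [ -33. -126.   73.]
240 197 [63 77 76] [ -29. -124.   72.]
240 198 [86 96 99] [ -44. -132.   57.]
240 199 [ 88  97 100] [ -44. -132.   54.]
```

```bash
python3 -m crank '[[0,0,0.02,0,0,0,1],[0,0,0.02,0,0,0,1],[0,0,0.02,0,0,0,1],[0,0,0.02,0,0,0,1],[0,0,0.02,0,0,0,1],[0,0,0.02,0,0,0,1],[0,0,0.02,0,0,0,1],[0,0,0.02,0,0,0,1],[0,0,-1,0,0,0,1],[0,0,-1,0,0,0,1],[0,0,-0.5,0,0,0,1],[0,0,0,0,0,0,1]]'; python3 watch.py
```

```text
time: 9.62
tool_pos: [0.5293, 0.1759, 0.2339]
eef_rot: [-0.006, 0.998, -0.062, 0.012]
contact_force: [-0.1, 0.4, 0.3]
gripper_width: 0.004
pointer z mm [88.2 87.8 87.9 87.4 87.6] med 87.8
pad z mm [182.1 183.5 185.2] xy [  5. 150.]
t 9.6667 tcp [0.5288 0.1759 0.2328] F [0.5 0.1 0.4]
```

```bash
python3 -m crank '[[0,0,-1,0,0,0,1],[0,0,-1,0,0,0,1],[0,0,-0.5,0,0,0,1],[0,0,0,0,0,0,1],[0,0,0,0,0,0,1],[0,0,0,0,0,0,1],[0,0,0,0,0,0,1],[0,0,0,0,0,0,1],[0,0,0,0,0,0,1],[0,0,0,0,0,0,1],[0,0,0,0,0,0,1],[0,0,0,0,0,0,1],[0,0,0,0,0,0,1],[0,0,0,0,0,0,1],[0,0,0,0,0,0,1],[0,0,0,0,0,0,1]]'; python3 watch.py; sleep 0;python3 -m crank '[[0,0,0,0,0,0,1],[0,0,0,0,0,0,1],[0,0,0,0,0,0,1],[0,0,0,0,0,0,1],[0,0,0,0,0,0,1],[0,0,0,0,0,0,1]]';python3 watch.py;  python3 - <<'E'
from h import *
f=grab_frame("scene");np.savez("pics/s4.npz",**f);cv2.imwrite("pics/s4.png",cv2.resize(f["color"][150:240,210:360],None,fx=5,fy=5))
f=grab_frame("top");np.savez("pics/t4.npz",**f);cv2.imwrite("pics/t4.png",cv2.resize(f["color"][140:300,150:330],None,fx=3.5,fy=3.5))
E
```

```text
time: 11.0
tool_pos: [0.5223, 0.1733, 0.2801]
eef_rot: [-0.002, 0.998, -0.062, -0.002]
contact_force: [0.0, 0.0, -0.2]
gripper_width: 0.004
pointer z mm [79.6 79.1 79.8 79.4 79.4] med 79.4
pad z mm [183.9 185.8 187.1] xy [  2. 150.]
t 11.05 tcp [0.5222 0.1733 0.2801] F [-0.7  0.7 -0.3]
time: 11.55
tool_pos: [0.5224, 0.1733, 0.2804]
eef_rot: [-0.002, 0.998, -0.062, -0.001]
contact_force: [0.2, -0.2, -0.7]
gripper_width: 0.011
pointer z mm [79.2 79.5 79.8 79.3 79.4] med 79.4
pad z mm [184.6 185.7 187.3] xy [  3. 149.]
t 11.6 tcp [0.5224 0.1733 0.2804] F [ 0.2 -0.7 -0.4]
```

View pics/s4.png

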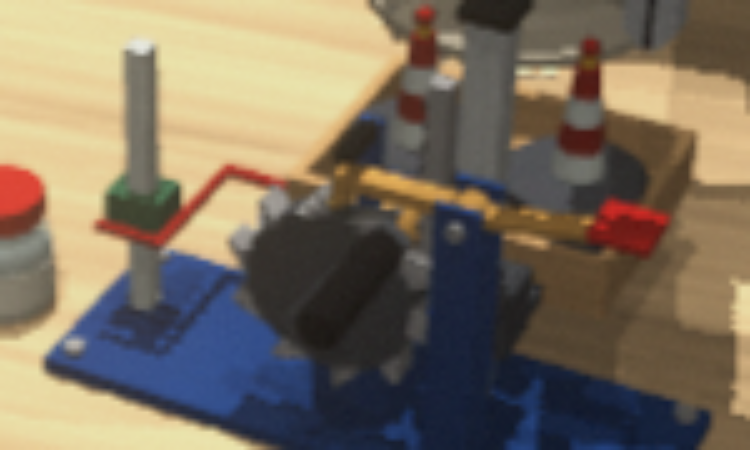

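View pics/t4.png

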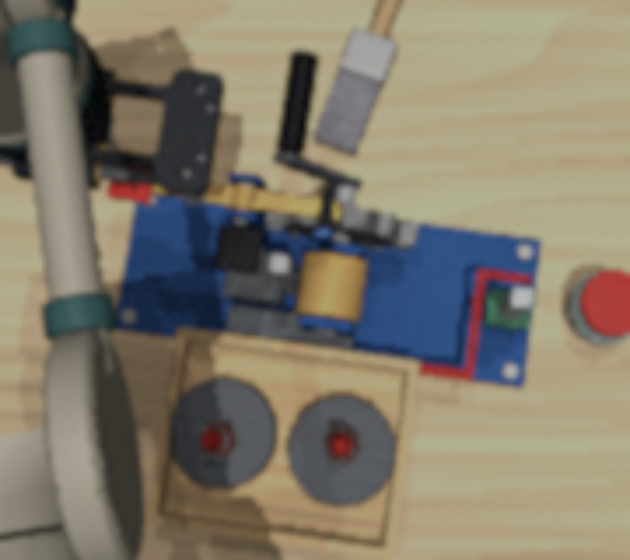

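```bash
python3 - <<'E'
from h import *
th=np.deg2rad(-7.3);c,s=np.cos(th),np.sin(th);R=np.array([[c,-s,0],[s,c,0],[0,0,1]])
for n in("t4","s4"):
    f=load(f"pics/{n}.npz");W=pts(f);L=(W-[.5097,.0250,0])@R*1000;C=f["color"]
    m=(C.max(-1)<60)&(L[...,2]>130)&(L[...,0]>42)&(L[...,0]<125)&(abs(L[...,1]-42)<30)
    q=L[m];print(n,len(q),np.median(q,0).round(),np.percentile(q,[3,97],axis=0).round())
E
python3 to.py "[.5944,.0565,.25]"
```

```text
t4 166 [ 78.  41. 170.] [[ 45.  34. 165.]
 [110.  48. 174.]]
s4 241 [ 89.  45. 169.] [[ 45.  33. 156.]
 [117.  52. 174.]]
11.7 [0.5224 0.1733 0.2804] F [-0.41  0.55 -0.22] w 0.005
mm tool [ 86.  107.2  29.7] units [3.44 4.29 1.19]
turn units (6deg) [-0.04  0.03  0.03]
```

```bash
python3 -m crank '[[0.7,0.86,0,0,0,0,1],[0.7,0.86,0,0,0,0,1],[0.7,0.86,0,0,0,0,1],[0.7,0.86,0,0,0,0,1],[0,0,0.8,0,0,0,1],[0,0,0,0,0,0,1]]';python3 to.py "[.5944,.0565,.173]"
```

```text
time: 12.2
tool_pos: [0.5838, 0.077, 0.26]
eef_rot: [-0.003, 0.998, -0.06, -0.0]
contact_force: [-1.1, -0.3, -1.3]
gripper_width: 0.003
12.2 [0.5838 0.077  0.26  ] F [-1.07 -0.3  -1.28] w 0.003
mm tool [13.  19.5 86.9] units [0.52 0.78 3.47]
turn units (6deg) [-0.05  0.01  0.07]
```

```bash
python3 -m crank '[[0.5,0.78,0,0,0,0,1],[0,0,0.8,0,0,0,1],[0,0,0.8,0,0,0,1],[0,0,0.5,0,0,0,1],[0,0,0,0,0,0,1]]';python3 to.py "[.5944,.0565,.173]"
```

```text
time: 12.62
tool_pos: [0.5956, 0.0562, 0.2088]
eef_rot: [-0.003, 0.998, -0.06, 0.002]
contact_force: [0.1, -0.1, -0.1]
gripper_width: 0.005
12.6167 [0.5956 0.0562 0.2088] F [ 0.1  -0.12 -0.07] w 0.005
mm tool [-1.4  0.  35.8] units [-0.06  0.    1.43]
turn units (6deg) [-0.06 -0.03  0.08]
```

```bash
python3 -m crank '[[-0.05,0,0.5,0,0,0,1],[0,0,0.4,0,0,0,1],[0,0,0.15,0,0,0,1],[0,0,0.05,0,0,0,1]]';python3 -m crank '[[-0.05,0,0.05,0,0,0,1],[0,0,0.04,0,0,0,1]]';
```

```text
time: 12.95
tool_pos: [0.5957, 0.0581, 0.1839]
eef_rot: [-0.003, 0.998, -0.059, 0.004]
contact_force: [0.1, 0.2, 0.1]
gripper_width: 0.004
time: 13.12
tool_pos: [0.5951, 0.0586, 0.1828]
eef_rot: [-0.003, 0.998, -0.058, 0.005]
contact_force: [-0.0, 0.0, 0.6]
gripper_width: 0.002
```

```bash
python3 -m crank '[[-0.05,0.08,0.1,0,0,0,1],[0,0,0.1,0,0,0,1]]';python3 -m crank '[[-0.03,0.03,0.06,0,0,0,1],[0,0,0.06,0,0,0,1]]'; python3 -m crank '[[0,0,0.05,0,0,0,1],[0,0,0.05,0,0,0,1]]'
```

```text
time: 13.28
tool_pos: [0.5945, 0.0569, 0.179]
eef_rot: [-0.003, 0.998, -0.058, 0.006]
contact_force: [0.1, -0.5, -0.7]
gripper_width: 0.006
time: 13.45
tool_pos: [0.5937, 0.0561, 0.1761]
eef_rot: [-0.003, 0.998, -0.058, 0.007]
contact_force: [-0.6, 0.9, 0.7]
gripper_width: 0.01
time: 13.62
tool_pos: [0.5938, 0.0559, 0.1735]
eef_rot: [-0.003, 0.998, -0.058, 0.007]
contact_force: [0.2, 0.2, -0.8]
gripper_width: 0.003
```

```bash
python3 -m crank '[[0,0,0.03,0,0,0,1]]';python3 -m crank '[[0,0,0.03,0,0,0,1]]'; python3 -m crank '[[0,0,0.03,0,0,0,1]]';python3 -m crank '[[0,0,0.03,0,0,0,1]]'
```

```text
time: 13.7
tool_pos: [0.5938, 0.056, 0.173]
eef_rot: [-0.003, 0.998, -0.058, 0.007]
contact_force: [-0.6, 0.6, 5.8]
gripper_width: 0.006
time: 13.78
tool_pos: [0.5939, 0.056, 0.1729]
eef_rot: [-0.003, 0.998, -0.058, 0.007]
contact_force: [-1.6, -0.9, 5.7]
gripper_width: 0.007
time: 13.87
tool_pos: [0.5939, 0.056, 0.173]
eef_rot: [-0.003, 0.998, -0.058, 0.007]
contact_force: [-0.9, 0.6, 4.4]
gripper_width: 0.003
time: 13.95
tool_pos: [0.5939, 0.056, 0.173]
eef_rot: [-0.003, 0.998, -0.058, 0.008]
contact_force: [-2.2, 0.0, 5.8]
gripper_width: 0.005
```

```bash
python3 -m crank '[[0,0,0.045,0,0,0,1],[0,0,0.045,0,0,0,1]]';python3 -m crank '[[0,0,0.055,0,0,0,1],[0,0,0.055,0,0,0,1],[0,0,0.055,0,0,0,1]]'
```

```text
time: 14.12
tool_pos: [0.5939, 0.0561, 0.1729]
eef_rot: [-0.003, 0.998, -0.058, 0.008]
contact_force: [-2.9, -0.9, 8.2]
gripper_width: 0.003
time: 14.37
tool_pos: [0.5939, 0.0561, 0.1728]
eef_rot: [-0.003, 0.998, -0.058, 0.01]
contact_force: [-2.6, -1.4, 8.9]
gripper_width: 0.005
```

```bash
python3 -m crank '[[0,0,0.062,0,0,0,1],[0,0,0.062,0,0,0,1],[0,0,0.062,0,0,0,1],[0,0,0.062,0,0,0,1]]';python3 -m crank '[[0,0,0.062,0,0,0,1],[0,0,0.062,0,0,0,1],[0,0,0.062,0,0,0,1],[0,0,0.062,0,0,0,1],[0,0,0.062,0,0,0,1]]';python3 watch.py
```

```text
time: 14.7
tool_pos: [0.594, 0.0561, 0.1728]
eef_rot: [-0.003, 0.998, -0.058, 0.012]
contact_force: [-3.0, -0.2, 8.5]
gripper_width: 0.002
time: 15.12
tool_pos: [0.5939, 0.0561, 0.1728]
eef_rot: [-0.003, 0.998, -0.058, 0.015]
contact_force: [-3.1, -0.0, 8.6]
gripper_width: 0.006
pointer z mm [79.2 79.2 79.  78.9 79.6 78.7 79.4] med 79.2
pad z mm [183.8 185.7 187.2] xy [  3. 150.]
t 15.1667 tcp [0.5939 0.0561 0.1728] F [-2.6 -1.1  9.1]
```

```bash
python3 -m crank '[[0,0,0.07,0,0,0,1],[0,0,0.075,0,0,0,1],[0,0,0.075,0,0,0,1]]';python3 -m crank '[[0,0,0.075,0,0,0,1],[0,0,0.075,0,0,0,1],[0,0,0.075,0,0,0,1],[0,0,0.075,0,0,0,1]]'
```

```text
time: 15.42
tool_pos: [0.5939, 0.0562, 0.1728]
eef_rot: [-0.003, 0.998, -0.057, 0.017]
contact_force: [-4.2, 0.6, 10.8]
gripper_width: 0.004
time: 15.75
tool_pos: [0.5939, 0.0562, 0.1728]
eef_rot: [-0.003, 0.998, -0.057, 0.019]
contact_force: [-3.8, 0.5, 11.3]
gripper_width: 0.006
```

Pushed steadily at 9–11 N and the wheel held. I'll let go, straight up.

```bash
python3 -m crank '[[0,0,-0.3,0,0,0,1],[0,0,-0.6,0,0,0,1],[0,0,-1,0,0,0,1],[0,0,-1,0,0,0,1],[0,0,-1,0,0,0,1],[0,0,-0.5,0,0,0,1],[0,0,0,0,0,0,1],[0,0,0,0,0,0,1],[0,0,0,0,0,0,1],[0,0,0,0,0,0,1],[0,0,0,0,0,0,1],[0,0,0,0,0,0,1]]';python3 watch.py; python3 - <<'E'
from h import *
f=grab_frame("scene");cv2.imwrite("pics/s5.png",f["color"])
E
```

```text
time: 16.75
tool_pos: [0.5881, 0.0557, 0.2818]
eef_rot: [-0.003, 0.998, -0.057, 0.015]
contact_force: [0.4, 0.1, -0.4]
gripper_width: 0.007
pointer z mm [79.4 79.3 79.8 79.4 79.4] med 79.4
pad z mm [184.1 185.6 187.2] xy [  3. 151.]
t 16.8 tcp [0.5881 0.0557 0.2816] F [0.3 0.7 1.2]
```

View pics/s5.png

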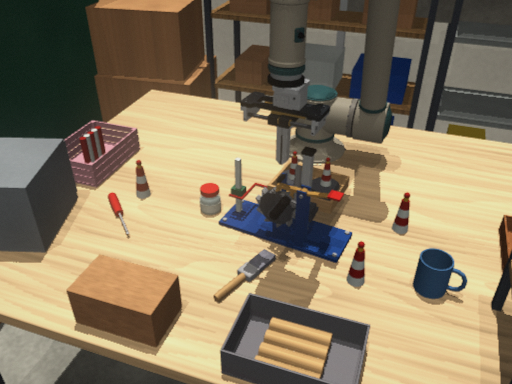

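The picture shows the pointer in the green band (about 240,189), the arm clear above the lift, and the bystanders where they stood.

```bash
python3 -c "
from rig import close_job;print(close_job())"
```

```text
the job is handed in; nothing more can be done
None
```

The lift is down two teeth and rests on the pawl with the red pointer in the green band. I handed the job in at about 17 s of the 70 s allowed; it reports no verdict.

- **Lowering:** I pressed the thumb pad clear and held it at about 6–7 N while the drum turned back. The highest pad force I read was 12 N. I lifted off with the pointer about 6 mm above the middle of the band.
- **Rest position:** The pointer came to rest at about 79.4 mm over the table. The middle of the band is at about 82 mm, so the pointer stands roughly 2.6 mm below it, within the 12 mm allowed. The camera measurement could be off by about 2 mm.
- **Proof push:** I leaned on the crank handle from above for about 1.5 s, at 8.5–9 N at first and about 11 N at the end. The pointer and the pad read the same before and after, within camera noise, so the pawl held.
- **Last check:** The arm was clear with wrist force near zero, and the things around the lift looked unmoved in the final picture. I compared that picture by eye and did not measure their positions.

The forces are readings at the end of each move, so short peaks in between would not show. None of the checks disagreed.

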